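Poise the slot punch over its mark

ROBOT

A 6-joint arm with a two-finger parallel gripper is mounted at the origin on the work surface. World frame = base frame: x ahead of the robot, y to its left, z up, the work surface at z = 0. Lengths are in m, angles in rad, forces in N, time in s.
With the tool pointing down it reaches from about 0.35 to 0.775 m from the base axis. Payload 5.5 kg.
Tool frame: the origin (TCP) lies midway between the tips of the shut fingers; the grasp point (between the pads) lies 19 mm behind it; z points along the fingers, y is the line along which they close (so a half turn about z gives the same grasp; the last joint's range is limited). The gripper opens to 85 mm and grips with 20 to 120 N. Pads are 22 mm wide; open, the fingers measure 114 mm over their backs; the gripper's body (76 mm by 85 mm) begins 54 mm behind the grasp point. The pads swing forward as they close: fully open they stand 13 mm farther back than shut.
Start: joints at [1.045, 0.313, 0.046, 1.304, 0, 1.431], TCP at [0.216, 0.533, 0.231] pointing down, gripper open.
Joint ranges: [-2.76, 2.76], [-0.86, 1.69], [-1.03, 1.26], [-2.2, 2.34], [-1.47, 1.5], [-3.14, 3.14]. Speed limits (rad/s): [2.57, 2.57, 3.14, 3.14, 3.14, 3.14].

INTERFACE

Orientations are given as a rotation vector (axis times angle).
In Python, from cell import readout, eyes, env gives the robot as it stands.
- The arm moves only by the shell command python3 -m inch 'ROWS' [FORCE]. ROWS is JSON, one flat list of numbers, 7 for each row, row after row: the shift along the tool's x, y, z scaled (see below), then the turn, a rotation vector about the tool's x, y, z scaled (see below), then the opening, from -1 (shut) to 1 (fully open). In form: [dx, dy, dz, ax, ay, az, fingers, dx, dy, dz, ax, ay, az, fingers, ...]. A call has 1 to 12 rows; each row shifts and turns the commanded pose from where the row before left it, along the tool's axes as they then stand; what a row does not reach is not made up. The controller multiplies each number of a shift by 50 cm and each number of a turn by pi/2 rad. A row lasts 1/8 s, in which the tool goes at most 62.5 mm and 10.7 degrees, less where a joint would pass 70% of its speed; a pose out of reach is approached as far as the arm can. A call with a number of a shift or a turn outside -1 to 1 is refused whole. A call with a gripper value outside its range is refused whole. The fingers move at their own pace and stop on an object; FORCE is the grip in N (left out, the last holds). Time passes only in rows, so rows that do not move let the fingers close. It gives the time, the measured TCP pose, the force, the opening and the grip force at its end, in the units of the state.
- readout.get_state(): the state, without advancing time (a new reading comes with each control period).
- eyes.get_image(name): name is "side" or "top" or "wrist"; returns the picture (480x640x3 uint8, blue, green, red); there is no depth.
- eyes.camera_params(name): a dict with "camera_matrix" (3x3 intrinsics, pixels), "cam_to_world" (4x4, takes a point from camera to world coordinates). Camera axes: x right, y down, z forward; pixel columns grow to the right and rows downward; lengths in m; the calibration is good to about 2 mm. A picture is of the moment at which its call begins: read the wrist's pose just before it. camera_params takes no time and is no camera call; for the wrist camera it gives the pose at the moment of the call.
- env.close_job(): hands the job in; it is judged then, once.
The state is a dict: "clock": time; "qpos": joint angles; "joint_vel": joint speeds; "effort": joint torques, N m; "eef_pos": TCP position; "ee_rot": TCP orientation; "ft_force": force on the tool from outside, world axes, zero at the start; "torque": the same for the moment, N m; "gripper_width": opening from 0.0 (shut) to 1.0 (fully open); "grasp_force": force on a finger pad.
Only numpy, scipy, OpenCV 4.12 (cv2) and the standard library are available. Lean on these libraries where they do the work, as an engineer would, in place of code of your own. Each camera call takes 0.05 s, during which the arm holds its last target. There are 200 camera calls.

TASK

Draw the slot punch, the steel one with the broad forked head, out of the leaning tool rack, turn it upright, and hold it poised over the slot outline drawn on the leather strap: cutting edge down, centred over the outline and in line with it, about a finger's width above the leather. Finish still holding it there in the air: do not let go of it and do not let it touch the strap or the board. Leave the other tools in the rack and the other things on the bench where they are.

Things in the scene. Friction and masses are not known exactly. Their poses are not given: they have to be found in the camera images.
- rack: Fixed wooden tool rack: dark base 150 x 264 x 12 mm and a light block that leans 0.52 rad (30 degrees) from vertical, its top towards the rack's -x side (the robot's side). Origin on the bench under the block; z up, y along the row of four equal slots at y = -90, -30, +30, +90 mm. Each slot holds one tool; any tool may be in any slot.
- block: The rack's leaning block, 50 x 248 x 56 mm. Origin: centre of its underside, 28 mm above the bench; y along the row, z along the slots, up and out of their mouths. Slot mouths at z = 56 mm, slot floors at z = 12 mm; slots 10 x 30 mm, long side along y; tools stand in them with about 1 mm play all round (0.05 rad).
- punch: Slot punch, plain steel, 150 mm long, 0.18 to 0.28 kg, loose in a slot, edge down. Upwards: oblong cutter 28 (y) x 8 (x) mm on two legs with an open throat, crown 28 x 12 mm at 72-84 mm, square shank 14 x 14 mm at 82-146 mm. The only steel tool that widens just above the block. Origin: centre of its cutting edge; z from edge to struck end, y along the edge. Lowest 44 mm in the slot.
- punch_edge (a point): Centre of the punch's cutting edge (its lowest point), same axes as the punch.
- punch_grip (a point): Point on the axis of the punch's square shank to grip, 118 mm above the edge, 32 mm below the struck end; 14 mm wide either way.
- board: Fixed white punching board 280 (x) x 170 (y) x 15 mm, flat, with a fixed brown leather strap 38 mm wide, 4 mm thick on it along x: square end at x = -130 mm, round end with a row of four small dark holes at x = +109 mm. Origin: centre of its underside, on the bench.
- mark (a point): Centre of the pale oblong outline, 28 mm (x) by 8 mm (y), drawn on the strap 65 mm from its square end; on the leather's top face, 19 mm above the bench. x along the strap and along the outline, z up.
- chisel: Bystander in the rack: flat steel blade 27 mm wide with brass ferrule and dark turned wooden handle 25 mm thick, 134 mm long. Origin at its lower end.
- paddle: Bystander in the rack: flat wooden slicker 28 x 8 x 118 mm. Origin at its lower end.
- iron: Bystander in the rack: pricking iron with a slim round steel shank 11 mm thick, its toothed head hidden in the slot, 132 mm long. Origin at its lower end.
- weight: Bystander on the board beside the strap: round dark steel weight, 48 mm across, 42 mm tall with its knob. Origin under its centre.
- maul: Bystander standing at the right: white-headed maul on its head, 58 mm across, 176 mm tall, handle up. Origin under its centre.
- spool: Bystander between robot and rack: white thread spool 52 mm across, 72 mm tall. Origin under its centre.
- tin: Bystander beyond the rack: round flat tin 70 mm across, 25 mm tall. Origin under its centre.
- folder: Bystander near the robot, to its right: flat cream bone folder 141 x 22 x 5 mm lying down. Origin near its middle.
Mind the look-alikes: they are no part of the job. Leave any blue look-alike of the punch alone.

How it is judged:
By the outcome, as a careful person would: the job done as asked, in the order asked, and still so for the second after the job is handed in, while the arm keeps its last pose, push and grip.
It also fails if it takes over 48 s, if anything falls off the work surface, if the arm or the gripper's body presses on something with over 40 N, if the wrist force passes 120 N, or if a joint passes its speed limit or range.

## Working session

There is one attempt and no reset: what is moved stays moved. The work goes in short steps, Python scripts to look and compute and a shell command to move; the robot and the scene stay as the last step left them, time stands still between calls to the robot, and variables do not carry over. Pictures are saved under pics/ and viewed, at most 10 in all, crops included, and the job is handed in when it is done.

```bash
ls; mkdir -p pics; python3 - <<'E'
from cell import readout,eyes
import cv2,numpy as np
np.set_printoptions(precision=4,suppress=True)
for n in ["side","top"]:
    im=eyes.get_image(n); cv2.imwrite(f"pics/{n}0.png",im)
    p=eyes.camera_params(n); print(n,p["camera_matrix"],p["cam_to_world"])
print(readout.get_state())
E
```

```text
pics
side [[461.1501   0.     324.8756]
 [  0.     461.1501 239.399 ]
 [  0.       0.       1.    ]] [[ 0.9996 -0.002   0.029   0.4997]
 [-0.0215 -0.7234  0.6901 -0.6742]
 [ 0.0195 -0.6905 -0.7231  0.8834]
 [ 0.      0.      0.      1.    ]]
top [[579.0777   0.     316.3182]
 [  0.     579.0777 235.4616]
 [  0.       0.       1.    ]] [[-0.0075 -0.9944  0.1051  0.3938]
 [-1.      0.0068 -0.0072  0.0531]
 [ 0.0064 -0.1051 -0.9944  1.4316]
 [ 0.      0.      0.      1.    ]]
{'clock': 0.1, 'qpos': array([ 1.0454,  0.3139,  0.0451,  1.3036, -0.    ,  1.4312]), 'joint_vel': array([ 0.0007, -0.0028,  0.0041, -0.    ,  0.0009, -0.0026]), 'effort': array([  0.0044, -48.1724,  29.9245,   0.0127,  -0.    ,   0.    ]), 'eef_pos': array([0.2161, 0.5323, 0.2305]), 'ee_rot': array([-0.6021, -3.0828,  0.0024]), 'ft_force': array([-0.0307, -0.0904,  0.1631]), 'torque': array([ 0.0287, -0.0183, -0.0198]), 'grasp_force': 0.0, 'gripper_width': 0.9998732068826947}
```

View pics/side0.png

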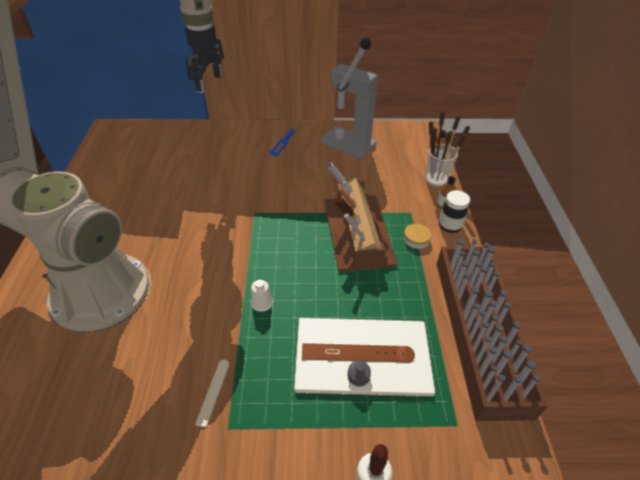

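View pics/top0.png

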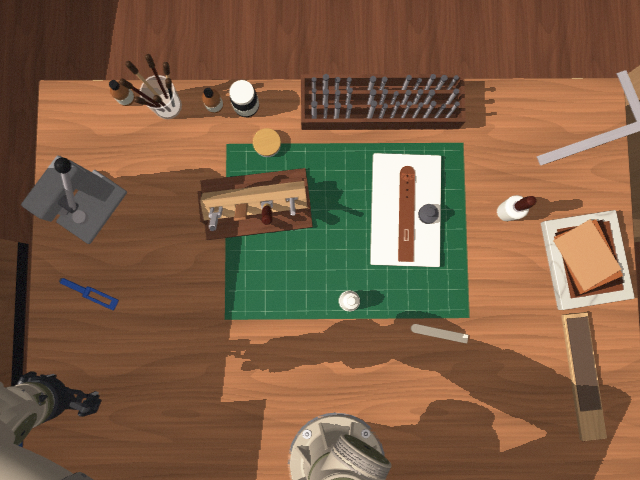

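Side view: the rack is around (360,230), with steel tools at (340,178) and (354,228). The outline on the strap is at (332,352). Top view: tools from left to right are steel (214,216), wood (241,211), dark handle (266,214) and steel (292,205). The blue look-alike lies at (90,293), and the outline is at (406,235).
Candidates for the punch: steel at top (214,216), steel at top (292,205), and the blue one at (90,293), which is ruled out. I'll check with one close crop.

```bash
python3 - <<'E'
import cv2,numpy as np
t=cv2.imread("pics/top0.png")[160:250,190:323]; s=cv2.imread("pics/side0.png")[150:280,310:410]
m=cv2.imread("pics/top0.png")[145:275,362:450]; m2=cv2.imread("pics/side0.png")[310:400,285:440]
I=cv2.INTER_CUBIC
A=np.zeros((600,800,3),np.uint8)
A[0:270,0:399]=cv2.resize(t,(399,270),interpolation=I)   # x3
A[0:390,410:710]=cv2.resize(s,(300,390),interpolation=I) # x3
A[280:540,0:176]=cv2.resize(m,(176,260),interpolation=I) # x2
A[400:580,410:720]=cv2.resize(m2,(310,180),interpolation=I) #x2
cv2.imwrite("pics/crop1.png",A)
E
```

```text
(no output)
```

View pics/crop1.png

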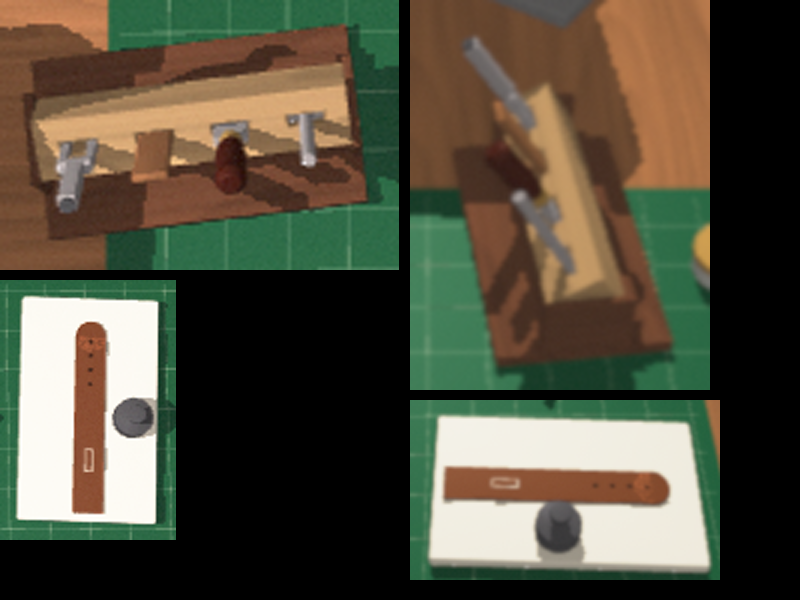

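The left steel tool in the top view (shank end ≈(212,228), crown ≈(216,212)) has the forked head and square shank, so it is the punch. The one at (292,205) is the slim iron. Next I triangulate.

```bash
cat > h.py <<'E'
import numpy as np
from cell import readout,eyes
from scipy.spatial.transform import Rotation as R
np.set_printoptions(precision=4,suppress=True)
def ray(p,uv):
    K,T=p["camera_matrix"],p["cam_to_world"]
    d=T[:3,:3]@np.linalg.solve(K,[*uv,1.]); return T[:3,3],d/np.linalg.norm(d)
def tri(*obs):
    A=0;b=0;rs=[ray(p,uv) for p,uv in obs]
    for c,d in rs:
        M=np.eye(3)-np.outer(d,d);A=A+M;b=b+M@c
    X=np.linalg.solve(A,b); return X,[np.linalg.norm((np.eye(3)-np.outer(d,d))@(X-c))*1e3 for c,d in rs]
def plane(p,uv,z):
    c,d=ray(p,uv); return c+d*(z-c[2])/d[2]
def proj(p,X):
    T=np.linalg.inv(p["cam_to_world"]);x=p["camera_matrix"]@(T[:3,:3]@X+T[:3,3]);return x[:2]/x[2]
E
python3 - <<'E'
from h import *
t=eyes.camera_params("top");s=eyes.camera_params("side")
f=lambda x,y:(190+x/3,160+y/3); g=lambda x,y:(310+(x-410)/3,150+y/3)
print("end",tri((t,f(67,205)),(s,g(470,42))))
print("crown",tri((t,f(78,155)),(s,g(522,113))))
C=[plane(t,f(*c),.012)[:2] for c in [(32,60),(345,28),(367,203),(52,238)]]
print("rack corners",np.array(C),np.mean(C,0),[np.linalg.norm(C[i]-C[i-1]) for i in range(4)])
v=(C[0]-C[1])+(C[3]-C[2]);print("yaw of +y minus 90",np.degrees(np.arctan2(-v[0],v[1])))
m=lambda x,y:(362+x/2,145+(y-280)/2)
print("mark",tri((t,m(89,460)),(s,(285+95/2,310+83/2))),plane(t,m(89,460),.019))
B=[plane(t,m(*c),.015)[:2] for c in [(22,297),(158,301),(155,524),(17,518)]]
print(np.array(B),np.mean(B,0));v=(B[0]-B[3])+(B[1]-B[2]);print("board yaw",np.degrees(np.arctan2(v[1],v[0])))
a=plane(t,m(91,322),.019);b=plane(t,m(88.5,513),.019);print("strap",a,b,np.degrees(np.arctan2(*(a-b)[1::-1])),np.linalg.norm(a-b))
E
```

```text
end (array([0.5458, 0.272 , 0.169 ]), [np.float64(1.2805744451935652), np.float64(1.2805744451934895)])
crown (array([0.5949, 0.2783, 0.0859]), [np.float64(1.1758995397475818), np.float64(1.175899539747792)])
rack corners [[0.6845 0.3295]
 [0.7099 0.0699]
 [0.5632 0.0526]
 [0.5361 0.3111]] [0.6234 0.1908] [np.float64(0.1495498620723732), np.float64(0.260845901869971), np.float64(0.1476943860358494), np.float64(0.25994982234366876)]
yaw of +y minus 90 5.7941906200016655
mark (array([ 0.5428, -0.1778,  0.023 ]), [np.float64(0.4694197793071516), np.float64(0.46941977930697604)]) [ 0.5427 -0.1785  0.019 ]
[[ 0.7485 -0.1003]
 [ 0.7424 -0.2703]
 [ 0.4638 -0.2582]
 [ 0.4723 -0.0892]] [ 0.6067 -0.1795]
board yaw -2.38888988514509
strap [ 0.7152 -0.1851  0.019 ] [ 0.4776 -0.1763  0.019 ] -2.117414990149839 0.23781059625018627
```

```bash
cat >> h.py <<'E'
def need(Rt,pt):
    s=readout.get_state();R0=R.from_rotvec(s["ee_rot"])
    rv=(R0.inv()*Rt).as_rotvec()/(np.pi/2)
    dt=Rt.inv().apply(np.array(pt)-s["eef_pos"])/.5
    dt0=R0.inv().apply(np.array(pt)-s["eef_pos"])/.5
    print("turn",rv,"then shift",dt,"| shift in present axes",dt0,"t",s["clock"])
def rackR(yaw=np.radians(5.8),lean=.5236):
    rx=np.array([np.cos(yaw),np.sin(yaw),0]);ry=np.array([-rx[1],rx[0],0])
    d=-np.sin(lean)*rx+np.cos(lean)*np.array([0,0,1.]);z=-d
    return R.from_matrix(np.stack([np.cross(ry,z),ry,z],1)),d
END=np.array([.5458,.272,.169])
E
python3 - <<'E'
from h import *
Rt,d=rackR();print(d,END+.07*d);need(Rt,END+.07*d)
E
```

```text
[-0.4974 -0.0505  0.866 ] [0.511  0.2685 0.2296]
turn [-0.0821 -0.327  -0.3026] then shift [-0.461  -0.5846  0.2682] | shift in present axes [-0.7449 -0.2671  0.002 ] t 0.1
```

```bash
python3 -m inch '[-0.0164,-0.0654,-0.0605,0,0,0,0]' >/dev/null 2>&1; echo skip
```

```text
skip
```

That row had the turn numbers in the shift columns, so the tool moved about 45 mm, upwards and sideways in free air. It did no harm, so I recompute from the present pose.

```bash
python3 - <<'E'
from h import *
Rt,d=rackR();need(Rt,END+.07*d);print(readout.get_state()["eef_pos"])
E
```

```text
turn [-0.0844 -0.3282 -0.3015] then shift [-0.4475 -0.5189  0.3248] | shift in present axes [-0.7288 -0.2014  0.058 ] t 0.225
[0.2112 0.4988 0.2584]
```

```bash
python3 -m inch '[0,0,0,-0.0164,-0.0655,-0.0605,0, 0,0,0,-0.0164,-0.0655,-0.0605,0, 0,0,0,-0.0164,-0.0655,-0.0605,0, 0,0,0,-0.0164,-0.0655,-0.0605,0, 0,0,0,-0.0164,-0.0655,-0.0605,0, -0.056,-0.065,0.04,0,0,0,0, -0.056,-0.065,0.04,0,0,0,0, -0.056,-0.065,0.04,0,0,0,0, -0.056,-0.065,0.04,0,0,0,0, -0.056,-0.065,0.04,0,0,0,0, -0.056,-0.065,0.04,0,0,0,0]'; python3 - <<'E'
from h import *
Rt,d=rackR();need(Rt,END+.07*d);print(readout.get_state()["eef_pos"])
E
```

```text
clock: 1.6
eef_pos: [0.4365, 0.3248, 0.2414]
ee_rot: [-0.132, 2.614, 0.037]
ft_force: [0.0, 0.3, 0.5]
gripper_width: 0.499
grasp_force: 0.0
turn [ 0.0005  0.0009 -0.0004] then shift [-0.1067 -0.1272  0.0888] | shift in present axes [-0.1066 -0.1272  0.0888] t 1.6
[0.4365 0.3248 0.2414]
```

```bash
python3 -m inch '[-0.053,-0.063,0.04,0,0,0,0, -0.05,-0.06,0.04,0,0,0,0, 0,0,0,0,0,0,0, 0,0,0,0,0,0,0]'; python3 - <<'E'
from h import *
import cv2
Rt,d=rackR();need(Rt,END+.07*d)
p=eyes.camera_params("wrist");im=eyes.get_image("wrist");cv2.imwrite("pics/w1.png",im);np.savez("w1.npz",**p)
print(p["cam_to_world"])
for k in (.15,.084,.072,.0): print(k,proj(p,END+(k-.15)*d))
E
```

```text
clock: 2.1
eef_pos: [0.5057, 0.2712, 0.2322]
ee_rot: [-0.131, 2.615, 0.036]
ft_force: [0.0, -0.2, 0.6]
gripper_width: 0.501
grasp_force: 0.0
turn [ 0.0002 -0.     -0.0007] then shift [-0.0061 -0.0064  0.0095] | shift in present axes [-0.0061 -0.0064  0.0095] t 2.1
[[-0.1003  0.6505  0.7529  0.3618]
 [ 0.995   0.0653  0.0761  0.2562]
 [ 0.0003  0.7567 -0.6537  0.3126]
 [ 0.      0.      0.      1.    ]]
0.15 [317.2774 254.9147]
0.084 [318.2314 222.7364]
0.072 [318.3633 218.2884]
0.0 [318.9872 197.2424]
```

View pics/w1.png

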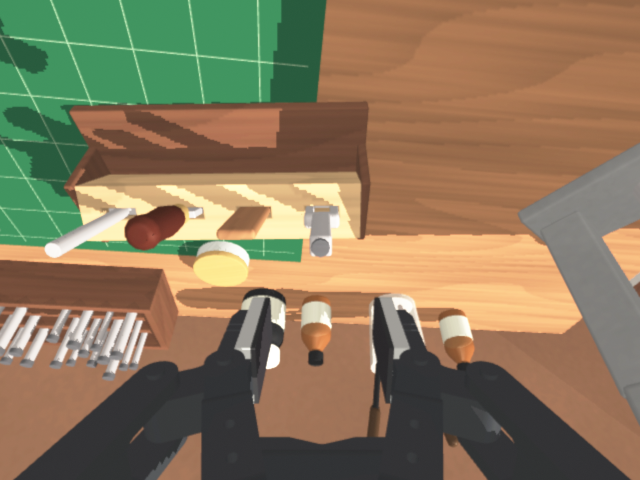

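Wrist view: the punch's struck end is at (320,247) and its crown at (321,217), right of the paddle (245,222). That puts it in the end slot, 3 to 8 px from the prediction. I combine the views.

```bash
python3 - <<'E'
from h import *
t=eyes.camera_params("top");s=eyes.camera_params("side");w=dict(np.load("w1.npz"))
print(w["camera_matrix"][0])
f=lambda x,y:(190+x/3,160+y/3); g=lambda x,y:(310+(x-410)/3,150+y/3)
T=(t,f(67,205));S=(s,g(470,42));W=(w,(320.5,247))
for o in ((T,S,W),(T,W),(S,W)):print(tri(*o))
T=(t,f(78,155));S=(s,g(522,113));W=(w,(321,217))
for o in ((T,S,W),(T,W),(S,W)):print("crown",tri(*o))
import cv2
im=cv2.imread("pics/w1.png")[185:275,270:370]
A=np.zeros((540,800,3),np.uint8);A[:,:600]=cv2.resize(im,(600,540),interpolation=cv2.INTER_CUBIC)
a=cv2.imread("pics/top0.png")[200:240,200:230];A[:266,600:800]=cv2.resize(a,(200,266),interpolation=cv2.INTER_CUBIC)
b=cv2.imread("pics/side0.png")[155:195,320:350];A[270:536,600:800]=cv2.resize(b,(200,266),interpolation=cv2.INTER_CUBIC)
cv2.imwrite("pics/c2.png",A)
E
```

```text
[382.5041   0.     321.7728]
(array([0.5455, 0.2738, 0.1652]), [np.float64(1.3290635718734638), np.float64(2.6744428727397795), np.float64(1.8360131798183068)])
(array([0.5453, 0.2735, 0.163 ]), [np.float64(0.464186751646673), np.float64(0.46418675164672657)])
(array([0.5462, 0.275 , 0.1647]), [np.float64(2.12043803944072), np.float64(2.120438039440909)])
crown (array([0.5952, 0.2782, 0.0876]), [np.float64(1.7609513396934358), np.float64(1.3468556132617813), np.float64(1.7812125063014952)])
crown (array([0.5929, 0.2781, 0.0917]), [np.float64(0.8291336336196873), np.float64(0.8291336336196508)])
crown (array([0.5967, 0.2788, 0.0869]), [np.float64(1.122575840564784), np.float64(1.1225758405647819)])
```

View pics/c2.png

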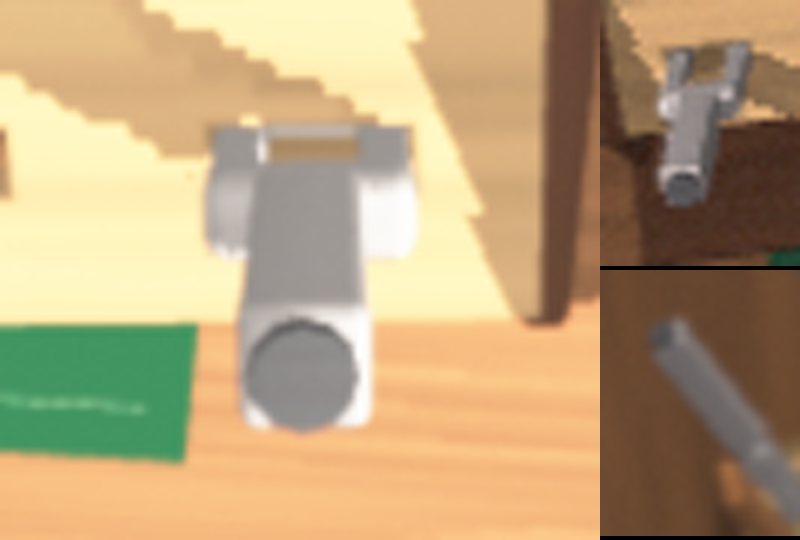

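The crop shows the end disc at wrist (320.3,247.2), top (212.6,228.2) and side (330.2,164.5). The crown lugs sit either side of the shank and the throat is open, so this is the punch. I take a second wrist place to pin down height.

```bash
python3 -m inch '[-0.06,0,0,0,0,0,0, -0.06,0,0,0,0,0,0, 0,0,0,0,0,0,0, 0,0,0,0,0,0,0, 0,0,0,0,0,0,0]'; python3 - <<'E'
from h import *
import cv2
w1=dict(np.load("w1.npz"));p=eyes.camera_params("wrist");im=eyes.get_image("wrist");np.savez("w2.npz",**p);cv2.imwrite("pics/w2.png",im)
u,v=np.round(proj(p,[.5455,.2738,.1652])).astype(int);print(u,v)
c=im[v-40:v+40,u-50:u+50];cv2.imwrite("pics/c3.png",cv2.resize(c,(700,560),interpolation=cv2.INTER_CUBIC))
E
```

```text
clock: 2.78
eef_pos: [0.5563, 0.2768, 0.2619]
ee_rot: [-0.133, 2.615, 0.037]
ft_force: [-0.8, 1.0, -0.3]
gripper_width: 0.503
grasp_force: 0.0
319 153
```

View pics/c3.png

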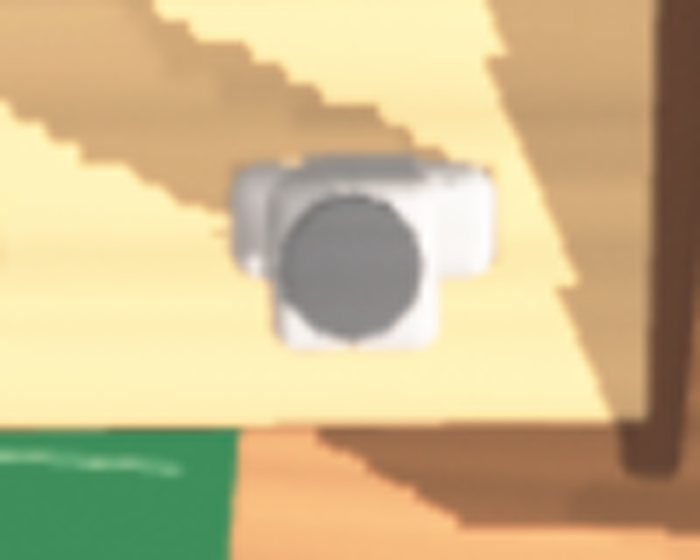

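The end disc centre is at (319.1,151.0) and the crown centre at about (320.9,145).

```bash
python3 - <<'E'
from h import *
w1=dict(np.load("w1.npz"));w2=dict(np.load("w2.npz"));t=eyes.camera_params("top");s=eyes.camera_params("side")
a=(w1,(320.3,247.2));b=(w2,(319.1,151.0));c=(t,(212.6,228.2));e=(s,(330.2,164.5))
for o in ((a,b),(a,b,c),(a,b,c,e)):
    X=tri(*o);print(X)
Rt,d=rackR()
for E0 in (tri(a,b)[0],X[0]):
    for k in (.15,.084): print(k,proj(w2,E0+(k-.15)*d),proj(w1,E0+(k-.15)*d))
    need(Rt,E0-.051*d+0*d)
E
```

```text
(array([0.5459, 0.2738, 0.1627]), [np.float64(0.045342598903344626), np.float64(0.04534259890346143)])
(array([0.5457, 0.2733, 0.1628]), [np.float64(0.4896808568719379), np.float64(0.4243043177814321), np.float64(0.9083580145370961)])
(array([0.5459, 0.2736, 0.164 ]), [np.float64(1.0490261363582387), np.float64(0.8026803858627886), np.float64(1.4678837797412478), np.float64(2.6297020356519787)])
0.15 [319.1792 150.9995] [320.2271 247.2007]
0.084 [319.7108 140.2086] [320.555 217.089]
turn [0.0006 0.     0.0002] then shift [ 0.1181 -0.0037  0.2632] | shift in present axes [ 0.1181 -0.0039  0.2632] t 2.825
0.15 [318.838  152.4165] [319.9178 248.8494]
0.084 [319.4471 141.2778] [320.311 218.309]
turn [0.0006 0.     0.0002] then shift [ 0.1168 -0.0041  0.261 ] | shift in present axes [ 0.1168 -0.0043  0.261 ] t 2.825
```

```bash
python3 -m inch '[0.0585,-0.002,0,0,0,0,0, 0.0585,-0.002,0,0,0,0,0, 0,0,0.0525,0,0,0,0, 0,0,0.0525,0,0,0,0, 0,0,0.0525,0,0,0,0, 0,0,0.0525,0,0,0,0, 0,0,0.0525,0,0,0,0, 0,0,0,0,0,0,0, 0,0,0,0,0,0,0]'; python3 - <<'E'
from h import *
import cv2
Rt,d=rackR();E0=np.array([.5459,.2737,.1645]);need(Rt,E0-.051*d)
p=eyes.camera_params("wrist");im=eyes.get_image("wrist");cv2.imwrite("pics/w3.png",im);print(proj(p,E0))
E
```

```text
clock: 3.95
eef_pos: [0.5728, 0.2764, 0.1205]
ee_rot: [-0.132, 2.614, 0.037]
ft_force: [-1.1, 0.1, -0.1]
gripper_width: 0.502
grasp_force: 0.0
turn [ 0.0006  0.001  -0.0004] then shift [ 0.0029  0.0001 -0.0012] | shift in present axes [ 0.0029  0.0001 -0.0012] t 3.95
[323.5796 402.6542]
```

View pics/w3.png

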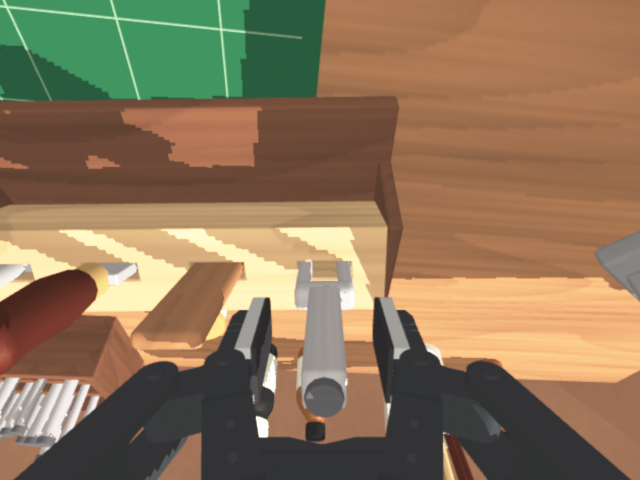

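The shank stands centred between the pads (end at (325,397)), and the paddle (190,300) is clear of the left finger. I close.

```bash
python3 -m inch '[0.003,0,0,0,0,0,0, 0,0,0,0,0,0,-1, 0,0,0,0,0,0,-1, 0,0,0,0,0,0,-1, 0,0,0,0,0,0,-1, 0,0,0,0,0,0,-1, 0,0,0,0,0,0,-1]' 70
```

```text
clock: 4.88
eef_pos: [0.572, 0.2769, 0.1201]
ee_rot: [-0.133, 2.613, 0.039]
ft_force: [-4.1, 1.1, 6.7]
gripper_width: 0.156
grasp_force: 68.3
```

Gripped at 13 mm opening, which matches the shank. Now I draw it straight out along the slot.

```bash
python3 -m inch '[0,0,-0.02,0,0,0,-1, 0,0,-0.02,0,0,0,-1, 0,0,-0.02,0,0,0,-1, 0,0,-0.02,0,0,0,-1, 0,0,-0.02,0,0,0,-1]';  python3 -m inch '[0,0,-0.02,0,0,0,-1, 0,0,-0.02,0,0,0,-1, 0,0,-0.03,0,0,0,-1, 0,0,-0.04,0,0,0,-1, 0,0,-0.05,0,0,0,-1, 0,0,-0.05,0,0,0,-1, 0,0,-0.04,0,0,0,-1, 0,0,0,0,0,0,-1]'; python3 - <<'E'
from h import *
# upright target: tool z down, tool y = punch y along strap x (angle -2.2deg)
a=np.radians(-2.2);y=np.array([np.cos(a),np.sin(a),0]);z=np.array([0,0,-1.]);Rt=R.from_matrix(np.stack([np.cross(y,z),y,z],1))
s=readout.get_state();need(Rt,[.5428,-.178,.3])
lean=R.from_rotvec([0,0,0])
# stage 1: unlean about tool y
Rr,_=rackR();Ru,_=rackR(lean=0.0);need(Ru,s["eef_pos"]);print(((Ru.inv()*Rt).as_rotvec())/(np.pi/2))
E
```

```text
clock: 5.5
eef_pos: [0.5461, 0.2731, 0.1628]
ee_rot: [-0.132, 2.615, 0.036]
ft_force: [0.2, 0.9, -2.3]
gripper_width: 0.156
grasp_force: 69.0
clock: 6.5
eef_pos: [0.485, 0.2677, 0.2734]
ee_rot: [-0.132, 2.61, 0.039]
ft_force: [0.1, -0.3, -2.1]
gripper_width: 0.153
grasp_force: 69.1
turn [0.2885 0.2484 1.0604] then shift [-0.8863  0.1498 -0.0532] | shift in present axes [-0.0493 -0.8984 -0.0354] t 6.5
turn [ 0.0016  0.3369 -0.0002] then shift [0. 0. 0.] | shift in present axes [0. 0. 0.] t 6.5
[ 0.     -0.      1.0889]
```

```bash
python3 -m inch '[0,0,0,0,0.0842,0,-1, 0,0,0,0,0.0842,0,-1, 0,0,0,0,0.0842,0,-1, 0,0,0,0,0.0842,0,-1, 0,0,-0.04,0,0,0,-1, 0,0,-0.04,0,0,0,-1]'; python3 -m inch '[0,0,0,0,0,0.099,-1, 0,0,0,0,0,0.099,-1, 0,0,0,0,0,0.099,-1, 0,0,0,0,0,0.099,-1, 0,0,0,0,0,0.099,-1, 0,0,0,0,0,0.099,-1, 0,0,0,0,0,0.099,-1, 0,0,0,0,0,0.099,-1, 0,0,0,0,0,0.099,-1, 0,0,0,0,0,0.099,-1, 0,0,0,0,0,0.099,-1, 0,0,0,0,0,0,-1]'; python3 - <<'E'
from h import *
a=np.radians(-2.2);y=np.array([np.cos(a),np.sin(a),0]);z=np.array([0,0,-1.]);Rt=R.from_matrix(np.stack([np.cross(y,z),y,z],1))
s=readout.get_state();print(s["qpos"]);need(Rt,[.5428,-.178,.25])
E
```

```text
clock: 7.25
eef_pos: [0.486, 0.267, 0.309]
ee_rot: [0.157, -3.131, 0.0]
ft_force: [-0.5, -0.3, -3.3]
gripper_width: 0.151
grasp_force: 68.7
clock: 8.75
eef_pos: [0.4853, 0.2671, 0.3099]
ee_rot: [-2.26, -2.177, 0.004]
ft_force: [0.3, 0.3, -3.4]
gripper_width: 0.153
grasp_force: 68.9
[0.3573 0.2672 0.1741 1.4815 0.0018 1.9654]
turn [-0.0027 -0.0001  0.0007] then shift [-0.8852  0.1491  0.1198] | shift in present axes [-0.8854  0.1487  0.119 ] t 8.75
```

```bash
python3 -m inch '[-0.0885,0.0149,0,-0.0003,0,0,-1, -0.0885,0.0149,0,-0.0003,0,0,-1, -0.0885,0.0149,0,-0.0003,0,0,-1, -0.0885,0.0149,0,-0.0003,0,0,-1, -0.0885,0.0149,0,-0.0003,0,0,-1, -0.0885,0.0149,0,-0.0003,0,0,-1, -0.0885,0.0149,0,-0.0003,0,0,-1, -0.0885,0.0149,0,-0.0003,0,0,-1, -0.0885,0.0149,0,-0.0003,0,0,-1, -0.0885,0.0149,0,0,0,0,-1, 0,0,0,0,0,0,-1, 0,0,0,0,0,0,-1]'; python3 -m inch '[0,0,0.06,0,0,0,-1, 0,0,0.06,0,0,0,-1, 0,0,0.06,0,0,0,-1, 0,0,0.04,0,0,0,-1, 0,0,0,0,0,0,-1, 0,0,0,0,0,0,-1]'; python3 - <<'E'
from h import *
import cv2
a=np.radians(-2.2);y=np.array([np.cos(a),np.sin(a),0]);z=np.array([0,0,-1.]);Rt=R.from_matrix(np.stack([np.cross(y,z),y,z],1))
need(Rt,[.5428,-.178,.135])
s=eyes.camera_params("side");I=cv2.INTER_CUBIC
im=eyes.get_image("side");cv2.imwrite("pics/s4.png",im);w=eyes.get_image("wrist");cv2.imwrite("pics/w4.png",w);pw=eyes.camera_params("wrist");np.savez("w4.npz",**pw)
tc=readout.get_state()["eef_pos"];print(tc)
e=tc-[0,0,.099];print("edge pred side",proj(s,e),"wrist",proj(pw,e),"mark",proj(s,np.array([.5427,-.1785,.019])),proj(pw,np.array([.5427,-.1785,.019])))
A=np.zeros((600,800,3),np.uint8);c=im[270:390,280:400];A[:480,:320]=0
A[:400,:400]=cv2.resize(c,(400,400),interpolation=I);A[:,400:]=0
A[0:300,400:800]=cv2.resize(w,(400,300));u,v=proj(pw,e).astype(int);u=np.clip(u,70,570);v=np.clip(v,50,430)
print(u,v);A[300:600,400:800]=cv2.resize(w[v-50:v+50,u-67:u+67],(400,300),interpolation=I)
cv2.imwrite("pics/c4.png",A)
E
```

```text
clock: 10.25
eef_pos: [0.542, -0.1779, 0.3098]
ee_rot: [-2.262, -2.178, -0.001]
ft_force: [0.1, 0.2, -2.9]
gripper_width: 0.151
grasp_force: 68.9
clock: 11.0
eef_pos: [0.5426, -0.1772, 0.2015]
ee_rot: [2.261, 2.179, 0.002]
ft_force: [0.1, -0.8, -2.4]
gripper_width: 0.152
grasp_force: 68.8
turn [ 0.001  -0.0001  0.0008] then shift [-0.0017  0.0004  0.1329] | shift in present axes [-0.0017  0.0002  0.1329] t 11.0
[ 0.543  -0.1778  0.2018]
edge pred side [333.6503 330.643 ] wrist [321.2145 235.7956] mark [332.2042 352.8074] [320.8489 204.8758]
321 235
```

View pics/c4.png

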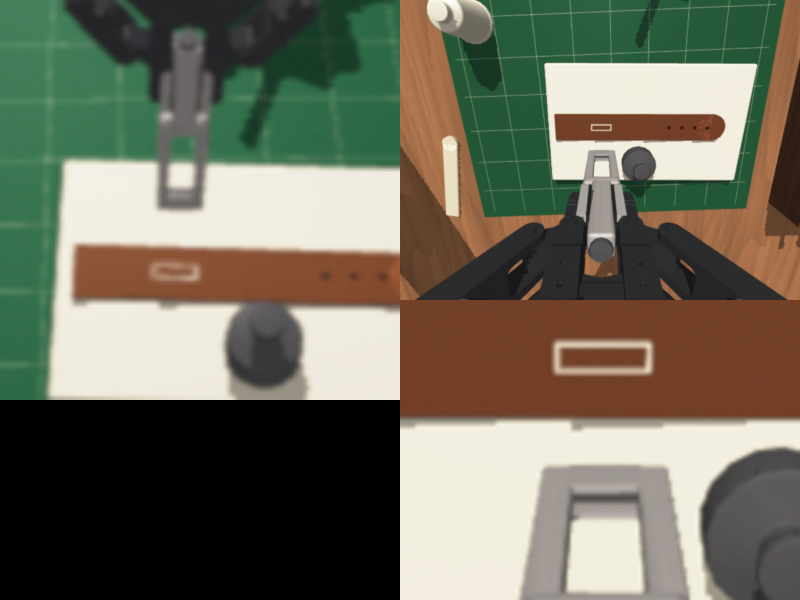

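The composite shows the side-view edge at about (334,331) and the wrist's bottom face edge at about (323.0,241.3). The outline is at wrist (322.2,204.3) and side (332.5,351.6). I solve the edge position relative to the mark.

```bash
python3 - <<'E'
from h import *
s=eyes.camera_params("side");w=dict(np.load("w4.npz"));t=eyes.camera_params("top");tc=readout.get_state()["eef_pos"]
print("mark",tri((s,(332.5,351.6)),(w,(322.2,204.3))),tri((s,(332.5,351.6)),(w,(322.2,204.3)),(t,(406.5,235))))
print("wrist plane",plane(w,(322.2,204.3),.019),"side",plane(s,(332.5,351.6),.019))
from scipy.optimize import least_squares
y4=np.array([0,.004,0])
f=lambda e:np.r_[proj(w,e+y4)-[323.,241.3],proj(s,e-y4)-[334,331]]
r=least_squares(f,tc-[0,0,.099]);print("edge",r.x,r.fun,"tcp",tc)
print("end",tri((w,(320,398)),(s,(336.1,281.1))))
print("edge dirs: outline yaw", [np.degrees(np.arctan2(*(plane(w,b,.019)-plane(w,a,.019))[1::-1])) for a,b in [((254+155/2.985,185+116/2.985),(254+252/2.985,185+118/2.985)),((254+0,185+118/2.985),(254+133,185+117/2.985))]])
E
```

```text
mark (array([ 0.5436, -0.1773,  0.0218]), [np.float64(0.32244935788419843), np.float64(0.32244935788423634)]) (array([ 0.5432, -0.1776,  0.0219]), [np.float64(0.19180469471333875), np.float64(0.7881522745177202), np.float64(0.9131638498054117)])
wrist plane [ 0.5439 -0.178   0.019 ] side [ 0.5434 -0.1757  0.019 ]
edge [ 0.544  -0.1816  0.1139] [-0.1685 -0.0052  0.5108  0.0178] tcp [ 0.543  -0.1778  0.2018]
end (array([ 0.5424, -0.1743,  0.2546]), [np.float64(0.15920072786214373), np.float64(0.15920072786212044)])
edge dirs: outline yaw [np.float64(-3.4511855133659655), np.float64(-2.061205330361755)]
```

The punch sits about 0.045 rad off the tool axis in the fore-aft direction, which matches the slot play and the 33° lean seen earlier. I straighten it and lower partway.

```bash
python3 -m inch '[0,0,0,0,0.014,0,-1, 0,0,0,0,0.014,0,-1, 0.0004,0,0.03,0,0,0,-1, 0.0004,0,0.03,0,0,0,-1, 0.0004,0,0.03,0,0,0,-1, 0.0004,0,0.02,0,0,0,-1, 0,0,0,0,0,0,-1, 0,0,0,0,0,0,-1, 0,0,0,0,0,0,-1]'; python3 - <<'E'
from h import *
import cv2
I=cv2.INTER_CUBIC
w=eyes.get_image("wrist");pw=eyes.camera_params("wrist");np.savez("w5.npz",**pw);cv2.imwrite("pics/w5.png",w);im=eyes.get_image("side");cv2.imwrite("pics/s5.png",im)
tc=readout.get_state();print(tc["eef_pos"],R.from_rotvec(tc["ee_rot"]).as_matrix())
A=np.zeros((600,800,3),np.uint8)
A[:600,:400]=cv2.resize(w[200:440,240:400],(400,600),interpolation=I) #x2.5
A[:600,400:]=cv2.resize(im[280:370,305:365],(400,600),interpolation=I) #x6.667
cv2.imwrite("pics/c5.png",A)
E
```

```text
clock: 12.22
eef_pos: [0.5428, -0.1748, 0.1462]
ee_rot: [-2.243, -2.157, -0.051]
ft_force: [0.2, 0.2, -3.0]
gripper_width: 0.153
grasp_force: 68.8
[ 0.5426 -0.1748  0.146 ] [[ 0.0388  0.9992  0.003 ]
 [ 0.9983 -0.0389  0.044 ]
 [ 0.0441  0.0013 -0.999 ]]
```

View pics/c5.png

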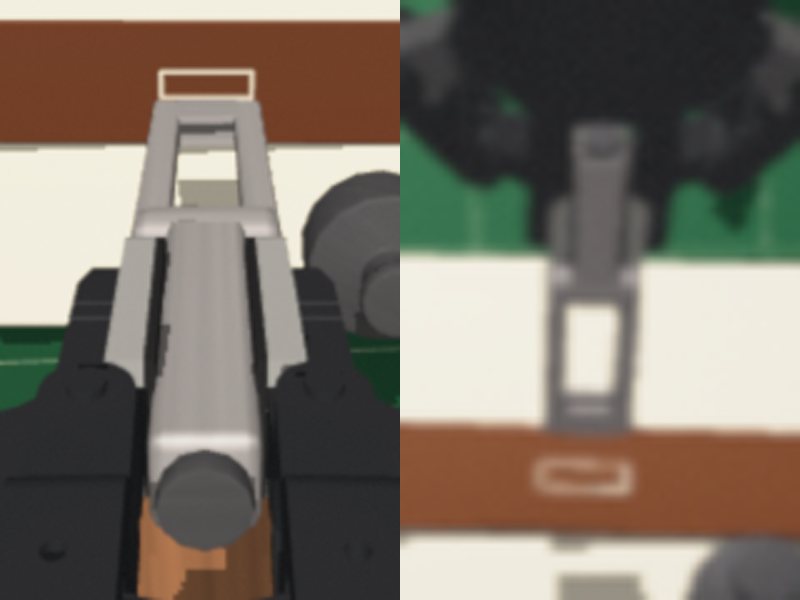

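Wrist crop: the cutter's lower edge runs (153,101)–(262,102), the outline centre is at (207,85) and the end disc at (205,500). Side crop: cutter bottom (548..632,430), outline (584,476), end disc (602,145). I fit pose and mark jointly.

```bash
cat > fit.py <<'E'
from h import *
from scipy.optimize import least_squares
s=eyes.camera_params("side");w=dict(np.load("w5.npz"));t=eyes.camera_params("top")
W=lambda x,y:np.array([240+x/2.5,200+y/2.5]);S=lambda x,y:np.array([305+(x-400)/6.667,280+y/6.667])
st=readout.get_state();Rt=R.from_rotvec(st["ee_rot"]).as_matrix()
psi=np.arctan2(Rt[1,1],Rt[0,1])
def f(p,full=False):
    e,tx,ty,m,ow,os,ot=p[:3],p[3],p[4],np.r_[p[5:7],.019],p[7:9],p[9:11],p[11:13]
    M=R.from_rotvec([tx,ty,0])*R.from_euler('z',psi)   # columns: punch y along strap, -x -> world +y
    P=lambda X,Y,Z:e+M.apply([Y,X,Z])
    r=[proj(w,P(.004,-.014,0))+ow-W(153,101),proj(w,P(.004,.014,0))+ow-W(262,102),
       proj(w,P(0,0,.15))+ow-W(205,500),proj(w,m)+ow-W(207,85),
       proj(s,P(-.004,-.014,0))+os-S(548,430),proj(s,P(-.004,.014,0))+os-S(632,430),
       proj(s,P(0,0,.15))+os-S(602,145),proj(s,m)+os-S(584,476),
       proj(t,m)+ot-[406.5,235],ow/1.5,os/1.5,ot/1.5]
    return np.concatenate(r)
r=least_squares(f,np.r_[.543,-.178,.045,0,0,.543,-.178,np.zeros(6)])
sd=np.sqrt(np.diag(np.linalg.inv(r.jac.T@r.jac)))*.5
print("edge",r.x[:3],"tilt",r.x[3:5],"mark",r.x[5:7],"off",r.x[7:],"\nsd",sd[:7],"\nres",r.fun[:18])
print("edge-mark",r.x[:2]-r.x[5:7],"tcp",st["eef_pos"],"psi",np.degrees(psi))
E
python3 fit.py
```

```text
edge [ 0.5438 -0.177   0.0473] tilt [-0.0089 -0.0063] mark [ 0.5437 -0.1771] off [-0.013   0.7648  0.1641 -1.1468  0.3903  0.2627] 
sd [0.0005 0.0006 0.0009 0.004  0.0024 0.0006 0.0006] 
res [ 0.9499 -0.2051 -0.8188 -0.5367 -0.023   0.2404 -0.1023  0.1614 -0.7275
  1.0374  0.3173  1.339   0.1365 -1.5467  0.2008 -0.32   -0.1735 -0.1167]
edge-mark [0.0001 0.0001] tcp [ 0.5426 -0.1748  0.146 ] psi -2.228067441415277
```

```bash
python3 -m inch '[-0.0007,0,0.015,0,0,0,-1, -0.0007,0,0.015,0,0,0,-1, 0,0,0,0,0,0,-1, 0,0,0,0,0,0,-1, 0,0,0,0,0,0,-1]'; python3 - <<'E'
from h import *
import cv2
I=cv2.INTER_CUBIC
w=eyes.get_image("wrist");pw=eyes.camera_params("wrist");np.savez("w5.npz",**pw);im=eyes.get_image("side")
A=np.zeros((600,800,3),np.uint8)
A[:600,:400]=cv2.resize(w[200:440,240:400],(400,600),interpolation=I)
A[:600,400:]=cv2.resize(im[280:370,305:365],(400,600),interpolation=I)
cv2.imwrite("pics/c6.png",A);print(readout.get_state()["eef_pos"])
E
```

```text
clock: 12.95
eef_pos: [0.5424, -0.1747, 0.1306]
ee_rot: [-2.242, -2.157, -0.051]
ft_force: [0.5, -0.2, -2.9]
gripper_width: 0.152
grasp_force: 68.8
[ 0.5425 -0.1747  0.1307]
```

View pics/c6.png

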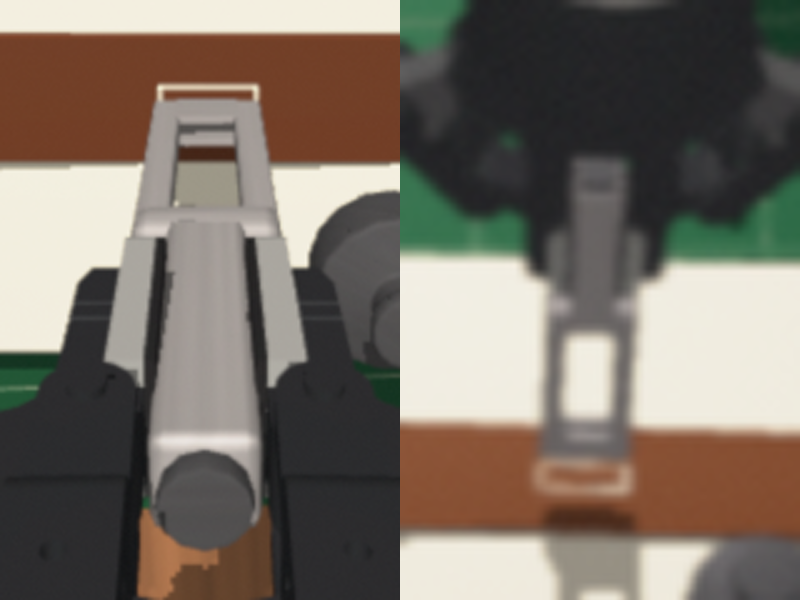

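The edge (wrist (153..262,101), side (545..630,458)) sits centred just above the outline (wrist centre (208,~98), side (584,476)), about 13 mm up and clear of the strap. I hand it in.

```bash
python3 -c "
from cell import env
print(env.close_job())"
```

```text
the job is handed in; nothing more can be done
None
```

The slot punch is out of the rack, upright and still gripped, centred over and in line with the outline, with its edge about 13 mm above the leather by my measurements; the job is handed in at about 13 s, verdict not reported.

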